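# Turn the suction filter cartridge round and snap its cover on

### The arm

A 6-joint arm with a two-finger parallel gripper is mounted at the origin on the work surface. World frame = base frame: x ahead of the robot, y to its left, z up, the work surface at z = 0. Lengths are in m, angles in rad, forces in N, time in s.
With the tool pointing down it reaches from about 0.4 to 0.925 m from the base axis. Payload 12.5 kg.
Tool frame: the origin (TCP) lies at the very end of the fingers, on their centre line; the grasp point (between the pads) lies 19 mm behind it (arm.grip_point_offset is the distance from the TCP to the grasp point, in m); z points along the fingers, y is the line along which they close (so a half turn about z gives the same grasp; the last joint's range is limited). The gripper opens to 95 mm and grips with 3 to 60 N. Pads are 20 mm wide; open, the fingers measure 119 mm over their backs; the gripper's body (75 mm by 180 mm) begins 59 mm behind the grasp point.
Start: joints at [1.108, 0.491, 1.559, -0, 1.092, -0.106], TCP at [0.218, 0.586, 0.215] pointing down, gripper open.
Joint ranges: [-3.1, 3.1], [-0.84, 2.19], [0.05, 2.79], [-1.13, 4.28], [0.06, 2.93], [-2.69, 2.69]. Speed limits (rad/s): [2.22, 2.22, 2.79, 3.14, 3.14, 3.14].

### API

Orientations are given as [roll, pitch, yaw] about the fixed x, y, z axes, in that order (R = Rz(yaw) Ry(pitch) Rx(roll)).
In Python, from station import arm gives the robot as it stands.
- The arm moves only by the tool play_rows, never from a script. Its argument "series" is a list of rows, each a list of 6 numbers: the shift along the tool's x, y, z in mm, then the turn, a rotation vector about the tool's x, y, z in degrees. In form: [[dx, dy, dz, rx, ry, rz], ...]. A call has exactly 5 rows; each row is the pose to reach, as a shift and turn from the pose commanded when the call began, along the tool's axes at that moment; what a row does not reach only later rows make up. A row lasts 1/12 s, in which the tool goes at most 41.7 mm and 7.16 degrees, less where a joint would pass 70% of its speed; a pose out of reach is approached as far as the arm can. A call with a gripper value outside its range is refused whole. "gripper" is the finger opening in mm, from 0 to 95.1, set as the call begins (left out, the last holds). The fingers move at their own pace and stop on an object; "grip_force" is the grip in N (left out, the last holds). Time passes only in rows, so rows that repeat a pose let the fingers close, or fill a call up. It gives the time, the measured TCP pose, the force, the opening and the grip force at its end, in the units of the state.
- arm.get_obs(): the state, without advancing time (a new reading comes with each control period).
- arm.get_image(name): name is "side" or "top"; returns the picture (480x640x3 uint8, red, green, blue); there is no depth.
- arm.camera_params(name): a dict with "intrinsics" (3x3 intrinsics, pixels), "origin" and "attitude" of the camera in the world. Camera axes: x right, y down, z forward; pixel columns grow to the right and rows downward; lengths in m; the calibration is good to about 2 mm. A picture is of the moment at which its call begins. camera_params takes no time and is no camera call.
- arm.hand_in(): hands the job in; it is judged then, once.
Trained networks look in the newest picture that a camera, given by its name, has taken for a name from the list of things; names that differ only in an ending like _2 or _b are one class to them, and where a whole thing is asked for, a point or a joint stands for the part that bears it (a point fixed in the world has none). Each returns a list of dicts, best first, with "confidence" (0 to 1); they miss things now and then, are a little off and sometimes report something else, mostly with a low value. They report only what shows in the picture. A call takes as long as a camera call.
- arm.regions_of(camera, name): "region" (480x640 bool, what is visible of it) and "rect" ([centre column, centre row, width, height] as shares, 0 to 1, of the picture: columns of its width, rows of its height, round what is visible of it).
- arm.tip_of(camera, name): "at" ([column, row] as shares, 0 to 1, of the picture: columns of its width, rows of its height: a listed point, or the origin of a listed thing).
The state is a dict: "clock": time; "joints": joint angles; "dq": joint speeds; "effort": joint torques, N m; "tcp_pos": TCP position; "tool_rot": TCP orientation; "contact_force": force on the tool from outside, world axes, zero at the start; "moment": the same for the moment, N m; "width": finger opening in m; "gripper_force": force on a finger pad.
Only numpy, scipy, OpenCV 4.12 (cv2) and the standard library are available. Lean on these libraries where they do the work, as an engineer would, in place of code of your own. Each camera call takes 0.05 s, during which the arm holds its last target. There are 200 camera calls.

### The job

The filter cartridge in the bench's suction box was put in back to front. Pull it right out, turn it end for end so that its rubber-sealed end faces the outlet pipe, and push it fully home in the slot again; then set the cover squarely on the box and press it straight down until the clip arms at both ends snap under the rim. Leave the box closed and let go, with the dental cast, the two stain vials and the mixing slab left where they are.

Things in the scene. Friction and masses are not known exactly. Their poses are not given: they have to be found in the camera images.
- housing: Grey suction filter box 144 (x) x 64 (y) x 78 mm high, screwed to the bench, open at the top. Origin on the bench under its middle. +x points to the outlet end, where a white pipe 34 mm across (all below 55 mm) leaves and bends down into the bench 118 mm from the middle; the -x end has black inlet louvres. z up.
- housing_mouth (a point): Middle of the box's top, 78 mm above the bench, axes as the box. Round the top runs an outstanding rim 158 (x) x 72 (y) mm, 6 mm thick. The cartridge's slot below: 112 (x) x 44 (y) mm, 60 mm deep (floor 18 mm above the bench), the mouth widened by sloped edges to 122 x 52 mm.
- cartridge_mid (a point): Centre of the loose filter cartridge in the slot: white frame with paper pleats, 108 (x) x 40 (y) x 60 mm, a pull tab on top, 84 mm high in all, this point 42 mm above its underside. 0.1 to 0.2 kg. z up; both ways round it fits, with 2 mm play all round. Home, the frame is level with the box's top and this point is 60 mm above the bench. It starts home, but with its seal (+x end) at the louvre end.
- cartridge_tab (a point): Middle of the cartridge's pull tab, 30 mm above cartridge_mid; the tab is 44 (x) x 10 (y) mm, 24 mm high: it stands from 12 mm below this point to 12 mm above it, clear above the box.
- cartridge_seal (a point): Middle of the black rubber seal on the cartridge's +x end, 54 mm along x from cartridge_mid. The seal is a collar 6 mm thick whose edge stands 4 mm above the frame; the other end is plain.
- cover_mid (a point): Centre of the loose cover, a grey hood 172 (x) x 88 (y) mm over all, 77 mm high, 0.13 to 0.22 kg, standing upright on the bench; this point is 38.5 mm above its lower edge. Its skirts, inside 161 (x) x 76 (y) mm and flared at the foot, go down outside the rim until inner walls land on the box's top: this point is then 92.5 mm above the bench. Either way round fits. z up.
- cover_bar (a point): Middle of the flat top of the cover's grip bar, 38.5 mm above cover_mid; bar 60 (x) x 14 (y) mm, 22 mm high: lift by it, press on it. Home, its top is 131 mm above the bench. Set on loosely, the cover rests on its hooks about 14 to 15 mm higher; 12 to 20 N straight down on the middle snaps both clips home, or about half of that over one end for one clip.
- clip_out (a joint): Sprung black clip arm (34 mm wide, 5 mm hook) at the cover's +x end: 0 rad = closed, as it hangs by itself; about 0.13 rad while its hook is pushed outwards over the rim; back to 0 when it has snapped under the rim.
- clip_in (a joint): The same clip arm at the cover's -x end.
- cast_mid (a point): Centre of a dental cast, a plaster horseshoe with white teeth, about 60 x 65 mm, 26 mm high. Leave alone.
- vial0_mid (a point): Centre of a small amber glass stain vial with black cap, 28 mm across, 52 mm high. Leave alone.
- vial1_mid (a point): Centre of a second vial like it. Leave alone.
- slab_mid (a point): Centre of a white ceramic mixing slab lying flat, 150 x 75 x 12 mm. Leave alone.

How it is judged:
By the outcome, as a careful person would: the job done as asked, in the order asked, and still so for the second after the job is handed in, with the robot touching nothing.
It also fails if it takes over 72 s, if anything falls off the work surface, if the arm or the gripper's body presses on something with over 40 N, if the wrist force passes 120 N, or if a joint passes its speed limit or range.

## Working session

There is one attempt and no reset: what is moved stays moved. The work goes in short steps, Python scripts to look and compute and a tool call to move; the robot and the scene stay as the last step left them, time stands still between calls to the robot, and variables do not carry over. Pictures are saved under pics/ and viewed, at most 10 in all, crops included, and the job is handed in when it is done.

Besides the shell and the picture viewer there is one more tool, called after "Call:" in YAML: its name, and indented under it one key for each argument. play_rows: Moves the arm, as the interface text tells. Its arguments: {"type":"object","properties":{"series":{"type":"array"},"gripper":{"type":"number"},"grip_force":{"type":"number"}},"required":["series"]}

```bash
mkdir -p pics; ls; cat > h.py <<'E'
import numpy as np,cv2
from station import arm
from scipy.spatial.transform import Rotation as R
def att(p):
    a=np.array(p["attitude"],float)
    return a if a.shape==(3,3) else (R.from_euler('xyz',a).as_matrix() if a.size==3 else R.from_quat(a).as_matrix())
def onplane(cam,uv,z):
    p=arm.camera_params(cam);K=np.array(p["intrinsics"]);o=np.array(p["origin"])
    d=att(p)@np.linalg.solve(K,[uv[0],uv[1],1]);return o+d*(z-o[2])/d[2]
def ray(cam,uv):
    p=arm.camera_params(cam);K=np.array(p["intrinsics"]);o=np.array(p["origin"])
    d=att(p)@np.linalg.solve(K,[uv[0],uv[1],1]);return o,d/np.linalg.norm(d)
def px(cam,X):
    p=arm.camera_params(cam);c=att(p).T@(np.array(X)-p["origin"]);q=np.array(p["intrinsics"])@c;return q[:2]/q[2]
def tip(cam,n,z=None):
    r=arm.tip_of(cam,n)
    out=[]
    for e in r[:2]:
        uv=np.array(e["at"])*[640,480]
        out.append((round(e["confidence"],2),uv.round(1),None if z is None else onplane(cam,uv,z).round(4)))
    return out
def save(cam,f): 
    im=arm.get_image(cam);cv2.imwrite(f,im[:,:,::-1]);return im
E
python3 - <<'E'
from h import *
for c in("side","top"):
    p=arm.camera_params(c);print(c,p);save(c,f"pics/{c}0.png")
Z=dict(housing=0,housing_mouth=.078,cartridge_mid=.06,cartridge_tab=.09,cartridge_seal=.06,cover_mid=.0385,cover_bar=.077,cast_mid=.013,vial0_mid=.026,vial1_mid=.026,slab_mid=.006)
for n,z in Z.items():
    for c in("top","side"): print(n,c,tip(c,n,z))
print(arm.get_obs())
E
```

```text
pics
side {'intrinsics': array([[574.9284021 ,   0.        , 325.38302398],
       [  0.        , 574.9284021 , 241.63494234],
       [  0.        ,   0.        ,   1.        ]]), 'origin': array([ 0.24044091, -0.96141208,  0.69358113]), 'attitude': array([-2.08501895, -0.02355443, -0.34936854])}
top {'intrinsics': array([[478.61420552,   0.        , 326.99678483],
       [  0.        , 478.61420552, 243.81702872],
       [  0.        ,   0.        ,   1.        ]]), 'origin': array([ 0.34189222, -0.00607494,  1.31551268]), 'attitude': array([-2.92756795e+00,  2.62867289e-03, -1.55618042e+00])}
housing top [(0.58, array([376.6, 266.1]), array([ 0.5662, -0.1374,  0.    ]))]
housing side [(0.73, array([327.7, 328.1]), array([ 0.5638, -0.1345,  0.    ]))]
housing_mouth top [(0.72, array([381.2, 262.1]), array([ 0.5638, -0.1418,  0.078 ]))]
housing_mouth side [(0.77, array([328.2, 294.3]), array([ 0.5635, -0.1323,  0.078 ]))]
cartridge_mid top [(0.59, array([378.8, 259.8]), array([ 0.573 , -0.1375,  0.06  ]))]
cartridge_mid side [(0.62, array([331.4, 303. ]), array([ 0.5688, -0.1369,  0.
[... 1487 characters left out ...]
0.5306, 0.4088, 0.006 ]))]
{'clock': 1.2, 'joints': array([ 1.10838677e+00,  4.90883463e-01,  1.55888603e+00,  2.00862840e-05,
        1.09168346e+00, -1.05583695e-01]), 'dq': array([ 0.00102393,  0.00017619,  0.00055542,  0.000464  ,  0.00202034,
       -0.0008365 ]), 'effort': array([ 2.03495529e-04, -6.12483072e+01, -2.58425295e+01,  6.93898089e-02,
        4.45765746e-02,  2.89557067e-05]), 'tcp_pos': array([0.21829125, 0.58567077, 0.21467604]), 'tool_rot': array([ 3.14145186e+00, -3.00484869e-06,  2.78475753e+00]), 'contact_force': array([-0.73976283, -0.20050114, -0.09149778]), 'moment': array([-0.02004203, -0.00990779,  0.01296296]), 'gripper_force': 0.0, 'width': 0.09535321252447122}
```

View pics/top0.png

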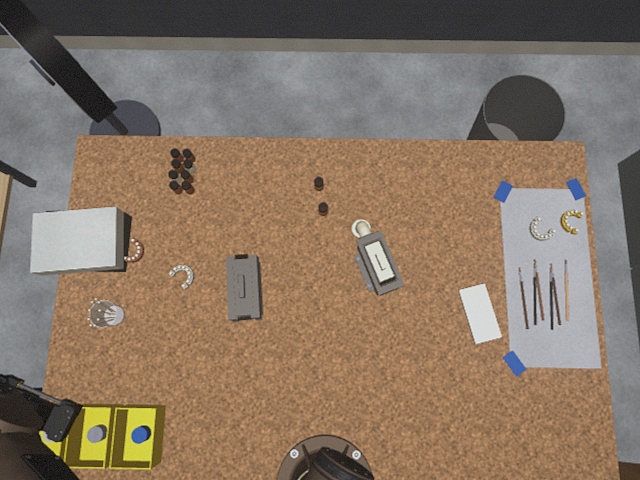

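View pics/side0.png

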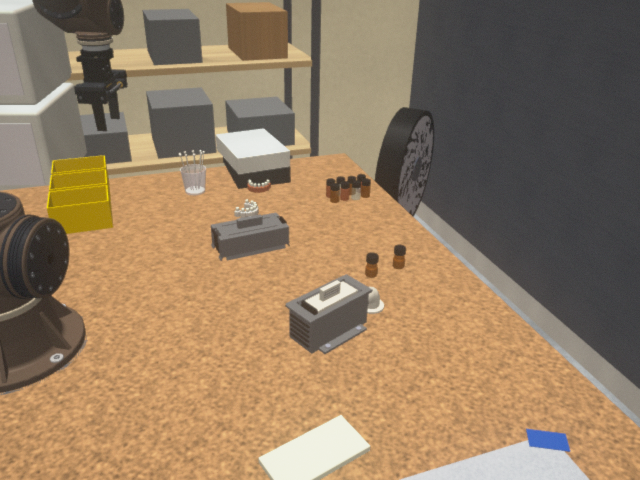

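Top view: box at (380,262) with the pipe toward (361,228), so its yaw is about +25°. The cover is at (243,286), long axis nearly vertical (yaw about 0). The path between them is clear, with vials at (322,209) and (318,184). Next I'll fit yaw and position with silhouettes from both cameras.

```bash
cat > fit.py <<'E'
from h import *
from scipy.optimize import minimize
def bx(x0,x1,y0,y1,z0,z1): return np.array([[x,y,z] for x in(x0,x1) for y in(y0,y1) for z in(z0,z1)])/1000
COVER=[bx(-86,86,-44,44,0,25),bx(-83,83,-41,41,0,55),bx(-30,30,-7,7,55,77)]
RIM=[bx(-79,79,-36,36,72,78),bx(-72,72,-32,32,0,78),bx(72,135,-17,17,20,55),bx(-22,22,-5,5,78,102)]
CART=[bx(-54,54,-20,20,-42,18),bx(-22,22,-5,5,18,42)]
P={}
def cam(c):
    if c not in P:
        p=arm.camera_params(c);P[c]=(att(p),np.array(p["origin"]),np.array(p["intrinsics"]))
    return P[c]
def sil(c,parts,Rm,t,S=4):
    A,o,K=cam(c);m=np.zeros((480*S,640*S),np.uint8)
    for b in parts:
        q=((b@Rm.T+t)-o)@A@K.T;q=(q[:,:2]/q[:,2:]+.5)*S
        cv2.fillConvexPoly(m,cv2.convexHull(q.astype(np.float32)).astype(np.int32),1)
    return m
def region(c,names):
    m=np.zeros((480,640),np.uint8)
    for n in names:
        r=arm.regions_of(c,n)
        if r: m|=np.asarray(r[0]["region"]).astype(np.uint8)
    return m
def fit(parts,masks,x0,z=0.):
    B={c:cv2.resize(m*255,None,fx=4,fy=4,interpolation=cv2.INTER_LINEAR)>127 for c,m in masks.items()}
    def f(v):
        e=0
        for c,m in B.items():
            s=sil(c,parts,R.from_euler('z',v[2],degrees=True).as_matrix(),np.array([v[0]/1e3,v[1]/1e3,z]))>0
            e+=1-(s&m).sum()/((s|m).sum())
        return e
    b=None
    for dy in(-4,0,4):
        s=np.array(x0)+[0,0,dy];r=minimize(f,s,method="Nelder-Mead",options=dict(initial_simplex=[s,s+[6,0,0],s+[0,6,0],s+[0,0,5]],maxiter=80,xatol=.1,fatol=1e-4))
        if b is None or r.fun<b.fun:b=r
    return b.x.round(1),round(b.fun,3)
E
python3 - <<'E'
from fit import *
arm.get_image("top");arm.get_image("side")
for nm,parts,names,x0 in(("cover",COVER,["cover_mid"],[503,224,0]),("box",RIM,["housing","cartridge_mid"],[565,-137,25])):
    M={c:region(c,names) for c in("top","side")}
    print(nm,[m.sum() for m in M.values()],"both",fit(parts,M,x0))
    for c in M: print("  ",c,fit(parts,{c:M[c]},x0))
C=region("top",["cartridge_mid"]);q=cv2.boxPoints(cv2.minAreaRect(np.argwhere(C)[:,::-1].astype(np.float32)))
w=np.array([onplane("top",p,.079)[:2] for p in q]);print("cart rect",w.round(4),w.mean(0))
e=w[1:]-w[:-1];print([(np.linalg.norm(k).round(3),np.degrees(np.arctan2(k[1],k[0])).round(1)) for k in e])
im=cv2.imread("pics/top0.png");a=cv2.resize(im[215:305,330:430],None,fx=6,fy=6,interpolation=3);cv2.imwrite("pics/c1.png",a)
E
```

```text
cover [np.uint64(2166), np.uint64(2705)] both (array([500.8, 226. ,   6.6]), np.float64(0.136))
   top (array([501.2, 226. ,   6.6]), np.float64(0.064))
   side (array([498.7, 225.2,   4.2]), np.float64(0.067))
box [np.uint64(2336), np.uint64(4743)] both (array([ 563.7, -137.6,   23.2]), np.float64(0.338))
   top (array([ 563.1, -136.7,   23.6]), np.float64(0.15))
   side (array([ 564.5, -143.4,   17.6]), np.float64(0.153))
cart rect [[ 0.606  -0.0955]
 [ 0.6229 -0.1342]
 [ 0.521  -0.1745]
 [ 0.5047 -0.1363]] [ 0.56365741 -0.13512201]
[(np.float64(0.042), np.float64(-66.5)), (np.float64(0.109), np.float64(-158.4)), (np.float64(0.042), np.float64(113.1))]
```

View pics/c1.png

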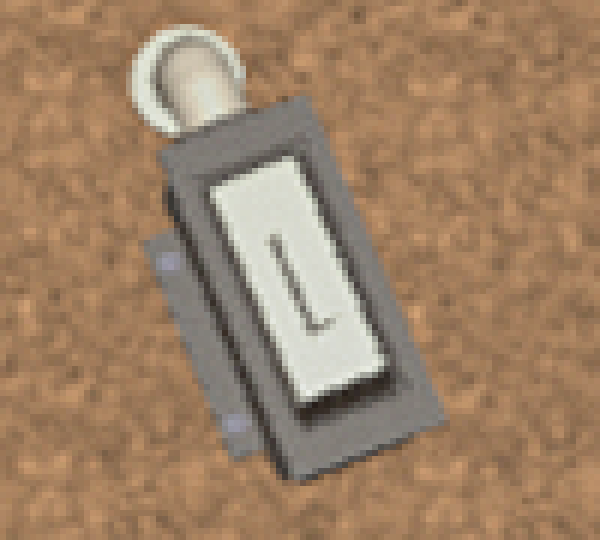

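The crop shows the rim corners at crop pixels (160,157), (308,98), (443,420) and (288,478). The cartridge's black seal is at the bottom, the louvre end. I'll work out the pose from these corners.

```bash
cat > go.py <<'E'
import sys
from h import *
def go(x,y,z,yaw):
    """tool-frame shift (mm) and tool rz (deg) from present pose to target (m,deg), tool down"""
    o=arm.get_obs();p=np.array(o["tcp_pos"]);Rm=R.from_euler('xyz',o["tool_rot"])
    d=Rm.inv().apply(np.array([x,y,z])-p)*1000
    rv=(Rm.inv()*R.from_euler('xyz',[180,0,yaw],degrees=True)).as_rotvec(degrees=True)
    print("clk",round(o["clock"],2),"p",(p*1000).round(1),"rpy",np.degrees(o["tool_rot"]).round(2),"F",np.round(o["contact_force"],1),"M",np.round(o["moment"],2),"w",round(o["width"]*1000,1),"fg",round(o["gripper_force"],1))
    print("shift",d.round(1),"rv",rv.round(1))
if __name__=="__main__": go(*map(float,sys.argv[1:5]))
E
python3 - <<'E'
from h import *
q=np.array([[160,157],[308,98],[443,420],[288,478]])/6+[330,215]-.5
w=np.array([onplane("top",p,.078)[:2] for p in q]);print(w.round(4),w.mean(0))
for a,b in((0,1),(1,2),(3,2),(0,3)):
    k=w[b]-w[a];print(np.linalg.norm(k).round(4),np.degrees(np.arctan2(k[1],k[0])).round(1))
t=[(np.array(p)/6+[330,215]-.5) for p in((273,237),(323,328))]
print([onplane("top",p,.1).round(4) for p in t], arm.grip_point_offset)
from go import go
go(.5637,-.1365,.2,202)
E
```

```text
[[ 0.6204 -0.076 ]
 [ 0.6482 -0.1416]
 [ 0.5055 -0.1987]
 [ 0.4794 -0.1314]] [ 0.56336104 -0.13694461]
0.0712 -67.1
0.1537 -158.2
0.0721 -68.8
0.1515 -158.6
[array([ 0.5808, -0.1236,  0.1   ]), array([ 0.5414, -0.1447,  0.1   ])] 0.0188
clk 1.65 p [218.3 585.7 214.6] rpy [180.     0.   159.55] F [ 0.4  0.6 -0.6] M [ 0.01  0.   -0.05] w 95.2 fg 0.0
shift [-575.9 -556.    14.6] rv [  0.    0.  -42.4]
```

Call:
play_rows:
  series:
    - [-29,-28,0,0,0,0]
    - [-58,-56,0,0,0,0]
    - [-87,-84,0,0,0,0]
    - [-116,-112,0,0,0,0]
    - [-144,-139,0,0,0,0]
  gripper: 50

```text
clock: 2.07
tcp_pos: [0.305, 0.4034, 0.2147]
tool_rot: [3.141, 0.0, 2.785]
contact_force: [0.6, 0.2, 0.7]
width: 0.0673
gripper_force: 0.0
```

Call:
play_rows:
  series:
    - [-29,-28,0,0,0,0]
    - [-58,-56,0,0,0,0]
    - [-87,-84,0,0,0,0]
    - [-116,-112,0,0,0,0]
    - [-144,-139,0,0,0,0]

```text
clock: 2.48
tcp_pos: [0.3915, 0.2227, 0.2149]
tool_rot: [3.141, 0.001, 2.785]
contact_force: [1.0, 1.0, -0.2]
width: 0.0498
gripper_force: 0.0
```

Call:
play_rows:
  series:
    - [-29,-28,0,0,0,0]
    - [-58,-56,0,0,0,0]
    - [-87,-84,0,0,0,0]
    - [-116,-112,0,0,0,0]
    - [-144,-139,0,0,0,0]

```text
clock: 2.9
tcp_pos: [0.478, 0.0419, 0.2149]
tool_rot: [3.141, 0.001, 2.784]
contact_force: [0.5, 1.0, -0.2]
width: 0.0501
gripper_force: 0.0
```

Call:
play_rows:
  series:
    - [-29,-28,0,0,0,-7]
    - [-58,-56,0,0,0,-14]
    - [-87,-84,0,0,0,-21]
    - [-116,-112,0,0,0,-28]
    - [-144,-139,0,0,0,-35]

```text
clock: 3.32
tcp_pos: [0.5643, -0.1387, 0.2147]
tool_rot: [-3.142, 0.0, -2.888]
contact_force: [0.7, 0.7, 0.3]
width: 0.0501
gripper_force: 0.0
```

```bash
python3 go.py .5634 -.137 .12 202.3
```

```text
clk 3.32 p [ 564.3 -138.7  214.7] rpy [-1.7999e+02  2.0000e-02 -1.6548e+02] F [0.7 0.7 0.3] M [0.06 0.03 0.03] w 50.1 fg 0.0
shift [ 0.5  1.9 94.7] rv [-0.   0.  -7.8]
```

Call:
play_rows:
  series:
    - [0.5,1.9,30,0,0,-4]
    - [0.5,1.9,60,0,0,-7.8]
    - [0.5,1.9,90,0,0,-7.8]
    - [0.5,1.9,115,0,0,-7.8]
    - [0.5,1.9,132.5,0,0,-7.8]

```text
clock: 3.73
tcp_pos: [0.5621, -0.1347, 0.0798]
tool_rot: [3.14, -0.002, -2.758]
contact_force: [0.8, 0.7, -0.8]
width: 0.05
gripper_force: 0.0
```

```bash
python3 - <<'E'
from go import *
go(.5634,-.137,.081,202.3)
im=save("side","pics/s2.png");a=im[230:360,260:400];cv2.imwrite("pics/s2c.png",cv2.resize(a,None,fx=5,fy=4.5,interpolation=3)[:,:,::-1])
E
```

```text
clk 3.73 p [ 562.1 -134.7   79.8] rpy [ 1.7991e+02 -9.0000e-02 -1.5803e+02] F [ 0.8  0.7 -0.8] M [0.02 0.02 0.02] w 50.0 fg 0.0
shift [-0.3 -2.6 -1.2] rv [ 0.1 -0.1 -0.3]
```

View pics/s2c.png

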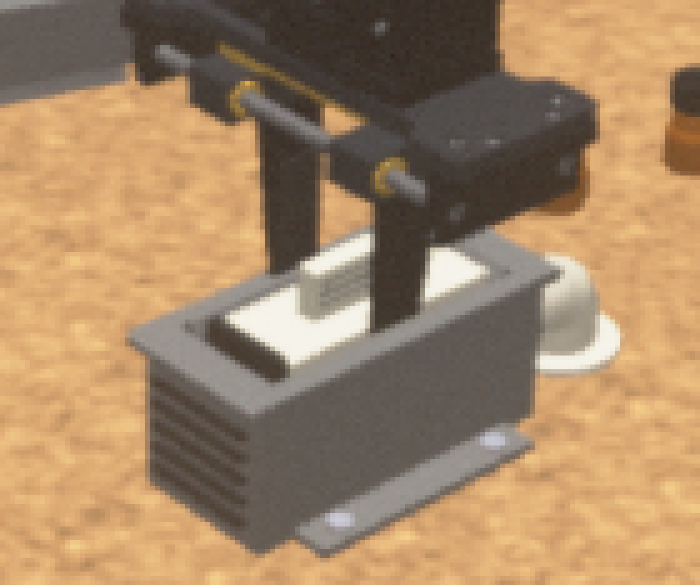

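Fingers straddle the tab near its middle: tips at crop pixels (293,270) and (398,325), tab about (353,290). I'll close gently first and read the side force.

Call:
play_rows:
  series:
    - [0,0,-1,0,0,0]
    - [0,0,-1,0,0,0]
    - [0,0,-1,0,0,0]
    - [0,0,-1,0,0,0]
    - [0,0,-1,0,0,0]
  gripper: 0
  grip_force: 8

```text
clock: 4.2
tcp_pos: [0.5631, -0.1348, 0.0837]
tool_rot: [-3.141, 0.001, -2.758]
contact_force: [-0.3, -0.1, 0.6]
width: 0.022
gripper_force: 0.0
```

Call:
play_rows:
  series:
    - [0,0,0,0,0,0]
    - [0,0,0,0,0,0]
    - [0,0,0,0,0,0]
    - [0,0,0,0,0,0]
    - [0,0,0,0,0,0]

```text
clock: 4.62
tcp_pos: [0.563, -0.135, 0.0832]
tool_rot: [-3.141, 0.0, -2.758]
contact_force: [1.5, -2.7, 0.8]
width: 0.0105
gripper_force: 8.0
```

```bash
python3 go.py .5634 -.137 .19 202.3
```

```text
clk 4.62 p [ 563.  -135.    83.2] rpy [-1.7998e+02  2.0000e-02 -1.5801e+02] F [ 1.5 -2.7  0.8] M [-0.4  -0.18  0.1 ] w 10.5 fg 8.0
shift [   0.4   -2.1 -106.8] rv [-0.   0.  -0.3]
```

Call:
play_rows:
  series:
    - [0,-0.5,0,0,0,0]
    - [0,-1,-2,0,0,0]
    - [0,-1.5,-6,0,0,0]
    - [0,-1.5,-12,0,0,0]
    - [0,-1.5,-20,0,0,0]
  grip_force: 35

```text
clock: 5.03
tcp_pos: [0.5632, -0.136, 0.1034]
tool_rot: [3.141, -0.001, -2.758]
contact_force: [0.6, 0.3, -2.3]
width: 0.0099
gripper_force: 35.0
```

Call:
play_rows:
  series:
    - [0,0,-10,0,0,0]
    - [0,0,-22,0,0,0]
    - [0,0,-36,0,0,0]
    - [0,0,-48,0,0,0]
    - [0,0,-58,0,0,0]

```text
clock: 5.45
tcp_pos: [0.5636, -0.1362, 0.163]
tool_rot: [-3.141, 0.001, -2.758]
contact_force: [0.9, 0.3, -2.4]
width: 0.0093
gripper_force: 35.0
```

```bash
python3 - <<'E'
from go import *
go(.5634,-.137,.19,202.3)
im=save("side","pics/s3.png");a=im[210:360,250:410];cv2.imwrite("pics/s3c.png",cv2.resize(a,None,fx=4,fy=4,interpolation=3)[:,:,::-1])
E
```

```text
clk 5.45 p [ 563.6 -136.2  163. ] rpy [-1.7995e+02  6.0000e-02 -1.5801e+02] F [ 0.9  0.3 -2.4] M [0.1  0.1  0.03] w 9.3 fg 35.0
shift [  0.5  -0.7 -27. ] rv [-0.   0.1 -0.3]
```

View pics/s3c.png

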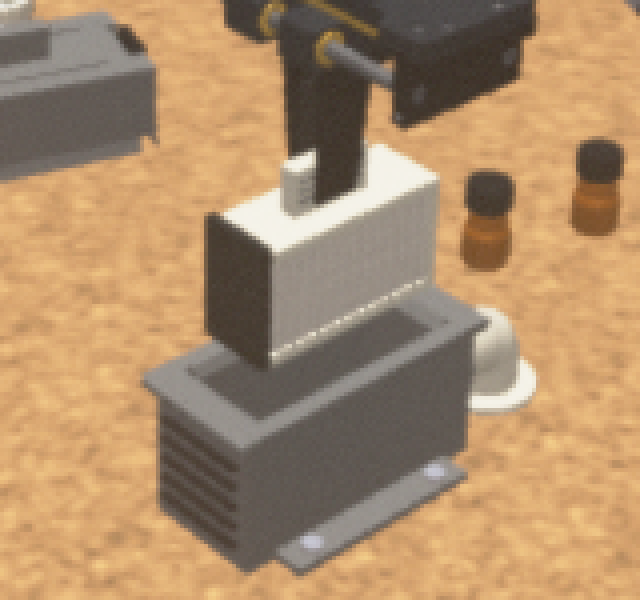

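The cartridge hangs level and clear, with its black seal at the louvre end (crop (238,290)). I'll fit its silhouette before the half turn, then turn it.

```bash
python3 - <<'E'
from fit import *
arm.get_image("top")
M={c:region(c,["cartridge_mid"]) for c in("side",)}
print(M["side"].sum(),fit(CART,M,[563,-137,22],.06+.0798))
for n in("cartridge_mid","cartridge_seal"): print(n,tip("side",n,.1398))
E
```

```text
2173 (array([ 563.8, -137.4,   23.6]), np.float64(0.11))
cartridge_mid [(0.88, array([328.2, 269.1]), array([ 0.5587, -0.1408,  0.1398])), (0.32, array([249.3, 218.1]), array([0.4704, 0.0981, 0.1398]))]
cartridge_seal [(0.61, array([307.6, 278.7]), array([ 0.5132, -0.1594,  0.1398])), (0.16, array([329.7, 268. ]), array([ 0.5626, -0.1382,  0.1398]))]
```

Call:
play_rows:
  series:
    - [0,0,-5,0,0,7]
    - [0,0,-10,0,0,14]
    - [0,0,-14,0,0,21]
    - [0,0,-17,0,0,28]
    - [0,0,-17,0,0,35]

```text
clock: 6.12
tcp_pos: [0.5633, -0.1362, 0.1778]
tool_rot: [3.141, -0.001, 2.908]
contact_force: [0.0, 0.2, -1.9]
width: 0.0094
gripper_force: 35.0
```

Call:
play_rows:
  series:
    - [0,0,0,0,0,7]
    - [0,0,0,0,0,14]
    - [0,0,0,0,0,21]
    - [0,0,0,0,0,28]
    - [0,0,0,0,0,35]

```text
clock: 6.53
tcp_pos: [0.5631, -0.1361, 0.1772]
tool_rot: [-3.141, -0.002, 2.297]
contact_force: [0.3, 0.4, -1.3]
width: 0.0099
gripper_force: 35.0
```

Call:
play_rows:
  series:
    - [0,0,0,0,0,7]
    - [0,0,0,0,0,14]
    - [0,0,0,0,0,21]
    - [0,0,0,0,0,28]
    - [0,0,0,0,0,35]

```text
clock: 6.95
tcp_pos: [0.5631, -0.1361, 0.1772]
tool_rot: [-3.14, -0.001, 1.687]
contact_force: [0.2, 0.2, -1.2]
width: 0.0095
gripper_force: 35.0
```

Call:
play_rows:
  series:
    - [0,0,0,0,0,7]
    - [0,0,0,0,0,14]
    - [0,0,0,0,0,21]
    - [0,0,0,0,0,28]
    - [0,0,0,0,0,35]

```text
clock: 7.37
tcp_pos: [0.5631, -0.1361, 0.1772]
tool_rot: [-3.14, 0.0, 1.076]
contact_force: [0.4, -0.1, -0.9]
width: 0.0099
gripper_force: 35.0
```

Call:
play_rows:
  series:
    - [0,0,3,0,0,7]
    - [0,0,7,0,0,14]
    - [0,0,11,0,0,21]
    - [0,0,15,0,0,28]
    - [0,0,17,0,0,35]

```text
clock: 7.78
tcp_pos: [0.5629, -0.136, 0.1597]
tool_rot: [-3.14, 0.001, 0.465]
contact_force: [0.3, -0.2, -1.3]
width: 0.0095
gripper_force: 35.0
```

Call:
play_rows:
  series:
    - [0,0,0,0,0,3]
    - [0,0,0,0,0,5]
    - [0,0,0,0,0,5]
    - [0,0,0,0,0,5]
    - [0,0,0,0,0,5]

```text
clock: 8.2
tcp_pos: [0.5633, -0.1361, 0.1607]
tool_rot: [-3.141, 0.001, 0.385]
contact_force: [0.3, -0.4, -1.8]
width: 0.0097
gripper_force: 35.0
```

```bash
python3 - <<'E'
from fit import *
from go import go
arm.get_image("side")
M={c:region(c,["cartridge_mid"]) for c in("side",)}
print(M["side"].sum(),fit(CART,M,[563,-137,22],.06+.0798))
for n in("cartridge_mid","cartridge_seal"): print(n,tip("side",n,.1398))
go(.5634,-.137,.083,22)
E
```

```text
2222 (array([ 561.8, -139.6,   23.9]), np.float64(0.099))
cartridge_mid [(0.61, array([329. , 269.8]), array([ 0.5593, -0.1436,  0.1398])), (0.26, array([329. , 327.6]), array([ 0.501 , -0.3007,  0.1398]))]
cartridge_seal [(0.92, array([348.8, 261.4]), array([ 0.6042, -0.1276,  0.1398]))]
clk 8.4 p [ 563.4 -136.2  161.1] rpy [-179.99   -0.     22.01] F [-0.7  0.1 -2.2] M [-0.05  0.16  0.09] w 10.2 fg 35.0
shift [-0.3  0.8 78.1] rv [-0. -0.  0.]
```

Call:
play_rows:
  series:
    - [0.5,0,8,0,0,0]
    - [1,0,16,0,0,0]
    - [1.5,0,23,0,0,0]
    - [1.5,0,29,0,0,0]
    - [1.5,0,34,0,0,0]

```text
clock: 8.82
tcp_pos: [0.5646, -0.1355, 0.1259]
tool_rot: [-3.141, 0.001, 0.384]
contact_force: [0.2, 0.6, -2.6]
width: 0.0096
gripper_force: 35.0
```

Call:
play_rows:
  series:
    - [0,0,3,0,0,0]
    - [0,0,6,0,0,0]
    - [0,0,9,0,0,0]
    - [0,0,12,0,0,0]
    - [0,0,15,0,0,0]

```text
clock: 9.23
tcp_pos: [0.5649, -0.1356, 0.112]
tool_rot: [3.141, -0.0, 0.384]
contact_force: [-0.0, -0.0, -1.6]
width: 0.0099
gripper_force: 35.0
```

Call:
play_rows:
  series:
    - [0,0,4,0,0,0]
    - [0,0,8,0,0,0]
    - [0,0,12,0,0,0]
    - [0,0,16,0,0,0]
    - [0,0,20,0,0,0]

```text
clock: 9.65
tcp_pos: [0.5648, -0.1356, 0.0917]
tool_rot: [-3.141, -0.0, 0.384]
contact_force: [-0.3, 0.3, -1.2]
width: 0.0098
gripper_force: 35.0
```

Call:
play_rows:
  series:
    - [0,0,3,0,0,0]
    - [0,0,6,0,0,0]
    - [0,0,8,0,0,0]
    - [0,0,9,0,0,0]
    - [0,0,9.5,0,0,0]

```text
clock: 10.07
tcp_pos: [0.5647, -0.1356, 0.0831]
tool_rot: [-3.142, 0.0, 0.384]
contact_force: [-4.9, 1.0, 11.5]
width: 0.0098
gripper_force: 35.0
```

```bash
python3 go.py .5634 -.137 .083 22
```

```text
clk 10.07 p [ 564.7 -135.6   83.1] rpy [-180.      0.     21.99] F [-4.9  1.  11.5] M [ 0.14  0.96 -0.01] w 9.8 fg 35.0
shift [-1.7  0.8  0.1] rv [-0.  0. -0.]
```

Call:
play_rows:
  series:
    - [0,0,-0.5,0,0,0]
    - [0,0,-0.5,0,0,0]
    - [0,0,-0.5,0,0,0]
    - [0,0,-0.5,0,0,0]
    - [0,0,-0.5,0,0,0]
  gripper: 40

```text
clock: 10.48
tcp_pos: [0.5649, -0.1356, 0.0831]
tool_rot: [3.142, -0.0, 0.384]
contact_force: [0.0, -0.0, 0.0]
width: 0.0371
gripper_force: 0.0
```

Call:
play_rows:
  series:
    - [0,0,-10,0,0,0]
    - [0,0,-30,0,0,0]
    - [0,0,-55,0,0,0]
    - [0,0,-80,0,0,0]
    - [0,0,-100,0,0,0]

```text
clock: 10.9
tcp_pos: [0.565, -0.1356, 0.1856]
tool_rot: [3.141, -0.001, 0.384]
contact_force: [0.6, 0.1, -1.7]
width: 0.0399
gripper_force: 0.0
```

```bash
python3 go.py .5012 .226 .18 6
```

```text
clk 10.9 p [ 565.  -135.6  185.6] rpy [ 1.7995e+02 -7.0000e-02  2.1990e+01] F [ 0.6  0.1 -1.7] M [-0.1   0.15 -0.01] w 39.9 fg 0.0
shift [  76.2 -359.2    5.4] rv [ 0.  -0.1 16. ]
```

Call:
play_rows:
  series:
    - [7.6,-36,0,0,0,0]
    - [15.2,-72,0,0,0,0]
    - [22.8,-108,0,0,0,0]
    - [30.4,-144,0,0,0,0]
    - [38,-180,0,0,0,0]

```text
clock: 11.32
tcp_pos: [0.5321, 0.047, 0.184]
tool_rot: [3.141, -0.001, 0.383]
contact_force: [1.4, -0.2, 0.0]
width: 0.04
gripper_force: 0.0
```

Call:
play_rows:
  series:
    - [7.6,-36,0,0,0,4]
    - [15.2,-72,0,0,0,8]
    - [22.8,-108,0,0,0,12]
    - [30.4,-144,0,0,0,16]
    - [38,-179,0,0,0,16]

```text
clock: 11.73
tcp_pos: [0.5002, 0.2276, 0.1841]
tool_rot: [-3.141, -0.001, 0.1]
contact_force: [0.5, 0.8, 0.4]
width: 0.0401
gripper_force: 0.0
```

```bash
python3 - <<'E'
from fit import *
from go import go
t=save("top","pics/t4.png");s=save("side","pics/s4.png")
go(.5012,.226,.060,6)
M={"side":region("side",["housing","cartridge_mid"]),"top":region("top",["housing","cartridge_mid"])}
print(fit(RIM,M,[565,-136,22]),fit(RIM,{"top":M["top"]},[565,-136,22]))
print("tab z check",px("side",[.5649,-.1356,.102]))
a=cv2.resize(t[215:305,330:430],(400,360),interpolation=3);b=cv2.resize(s[270:350,280:390],(396,360)[:2],interpolation=3);c=cv2.resize(s[170:270,180:320],(392,280),interpolation=3);d=cv2.resize(t[230:340,200:300],(300,280),interpolation=3)
im=np.zeros((600,800,3),np.uint8);im[:320,:400]=cv2.resize(a,(400,320));im[:320,400:796]=cv2.resize(b,(396,320));im[320:,:392]=c;im[320:,400:700]=d
cv2.imwrite("pics/m4.png",im[:,:,::-1])
E
```

```text
clk 11.83 p [499.8 229.7 183.9] rpy [-1.7995e+02 -5.0000e-02  6.2200e+00] F [ 0.2  0.8 -0.2] M [-0.08  0.12  0.  ] w 39.8 fg 0.0
shift [  0.9   3.9 123.9] rv [-0.  -0.1  0.2]
(array([ 563.5, -137.1,   23.5]), np.float64(0.328)) (array([ 562.2, -134.9,   22.6]), np.float64(0.155))
tab z check [329.8377281  284.40732039]
```

View pics/m4.png

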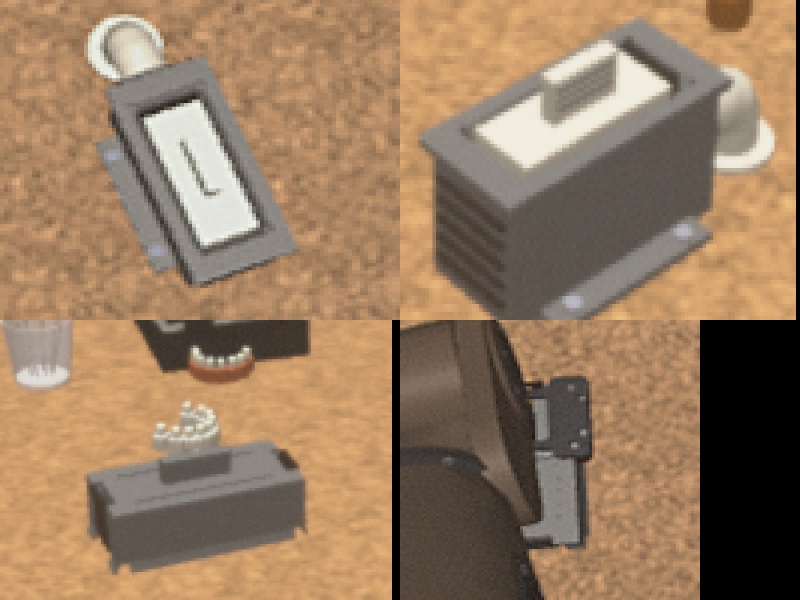

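The cartridge is seated: its seal is at the outlet end (dark strip near (685,80)), the plain end is by the louvres, and the frame is flush. Now the cover.

Call:
play_rows:
  series:
    - [1,4,30,0,0,0]
    - [1,4,60,0,0,0]
    - [1,4,90,0,0,0]
    - [1,4,112,0,0,0]
    - [1,4,122,0,0,0]

```text
clock: 12.45
tcp_pos: [0.5017, 0.2201, 0.0588]
tool_rot: [3.141, 0.003, 0.102]
contact_force: [-0.4, 0.8, -0.6]
width: 0.0398
gripper_force: 0.0
```

Call:
play_rows:
  series:
    - [0,0,0,0,0,0]
    - [0,0,0,0,0,0]
    - [0,0,0,0,0,0]
    - [0,0,0,0,0,0]
    - [0,0,0,0,0,0]
  gripper: 0
  grip_force: 6

```text
clock: 12.87
tcp_pos: [0.5029, 0.2221, 0.0625]
tool_rot: [-3.141, -0.002, 0.104]
contact_force: [0.4, -0.9, 5.3]
width: 0.0137
gripper_force: 6.0
```

Call:
play_rows:
  series:
    - [0,0,0,0,0,0]
    - [0,0,0,0,0,0]
    - [0,0,0,0,0,0]
    - [0,0,0,0,0,0]
    - [0,0,0,0,0,0]
  grip_force: 30

```text
clock: 13.28
tcp_pos: [0.5029, 0.2221, 0.0624]
tool_rot: [-3.141, -0.002, 0.105]
contact_force: [-0.2, -0.3, 7.6]
width: 0.0137
gripper_force: 30.0
```

```bash
python3 - <<'E'
from fit import *
from go import go
go(.5012,.226,.060,6)
s=save("side","pics/s5.png")
M={"side":region("side",["cover_mid"])}
print(fit(COVER,M,[501,226,6]),tip("side","cover_bar",.077))
cv2.imwrite("pics/s5c.png",cv2.resize(s[160:260,190:310],(600,500),interpolation=3)[:,:,::-1])
E
```

```text
clk 13.28 p [502.9 222.1  62.4] rpy [-1.7997e+02 -1.3000e-01  5.9900e+00] F [-0.2 -0.3  7.6] M [-0.09  0.17 -0.06] w 13.7 fg 30.0
shift [-1.3 -4.1  2.4] rv [-0.  -0.1 -0. ]
(array([498.3, 220.7,   5.4]), np.float64(0.076)) [(0.83, array([250.9, 217.8]), array([0.5004, 0.2186, 0.077 ]))]
```

View pics/s5c.png

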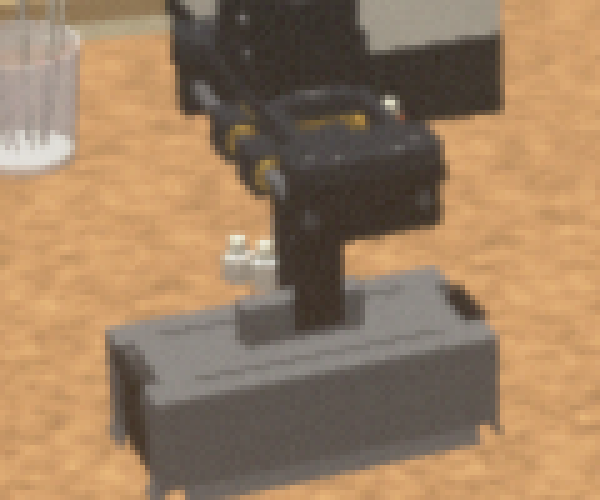

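Fingers hold the bar about 4 mm to the +x side of its middle: finger at crop (320,328), bar 238–363. I'll allow for that. Lift straight up, then carry.

Call:
play_rows:
  series:
    - [0,0,-3,0,0,0]
    - [0,0,-9,0,0,0]
    - [0,0,-18,0,0,0]
    - [0,0,-30,0,0,0]
    - [0,0,-45,0,0,0]
  grip_force: 45

```text
clock: 13.85
tcp_pos: [0.5019, 0.2218, 0.1068]
tool_rot: [3.141, 0.001, 0.105]
contact_force: [-0.3, 0.7, -2.0]
width: 0.0135
gripper_force: 45.0
```

Call:
play_rows:
  series:
    - [0,0,-18,0,0,0]
    - [0,0,-38,0,0,0]
    - [0,0,-58,0,0,0]
    - [0,0,-76,0,0,0]
    - [0,0,-90,0,0,0]

```text
clock: 14.27
tcp_pos: [0.5023, 0.2219, 0.1985]
tool_rot: [-3.141, -0.002, 0.105]
contact_force: [-0.3, 0.2, -2.1]
width: 0.0137
gripper_force: 45.0
```

```bash
python3 go.py .5670 -.1355 .20 22.3
```

```text
clk 14.27 p [502.3 221.9 198.5] rpy [-1.7998e+02 -1.0000e-01  6.0000e+00] F [-0.3  0.2 -2.1] M [-0.03  0.18  0.04] w 13.7 fg 45.0
shift [ 27.  362.2  -1.6] rv [ -0.   -0.1 -16.3]
```

Call:
play_rows:
  series:
    - [1,15,0,0,0,0]
    - [3,38,0,0,0,0]
    - [5,66,0,0,0,0]
    - [7,95,0,0,0,0]
    - [9,124,0,0,0,0]

```text
clock: 14.68
tcp_pos: [0.524, 0.0984, 0.197]
tool_rot: [3.142, -0.0, 0.105]
contact_force: [-0.2, 1.0, -2.2]
width: 0.0136
gripper_force: 45.0
```

Call:
play_rows:
  series:
    - [2,29,0,0,0,-2]
    - [4,58,0,0,0,-4]
    - [6,87,0,0,0,-7]
    - [8,112,0,0,0,-10]
    - [10,134,0,0,0,-13]

```text
clock: 15.1
tcp_pos: [0.548, -0.0345, 0.1969]
tool_rot: [3.141, -0.0, 0.333]
contact_force: [0.7, -0.6, -1.6]
width: 0.0134
gripper_force: 45.0
```

```bash
python3 go.py .5667 -.1352 .20 22.3
```

```text
clk 15.1 p [548.  -34.5 196.9] rpy [ 1.7999e+02 -2.0000e-02  1.9100e+01] F [ 0.7 -0.6 -1.6] M [-0.08  0.14 -0.02] w 13.4 fg 45.0
shift [-15.3 101.3  -3. ] rv [ 0.  -0.  -3.2]
```

Call:
play_rows:
  series:
    - [-4,27,0,0,0,-1]
    - [-8,52,0,0,0,-2]
    - [-11,74,0,0,0,-3.2]
    - [-14,92,0,0,0,-3.2]
    - [-15.3,101.3,0,0,0,-3.2]

```text
clock: 15.52
tcp_pos: [0.5666, -0.1354, 0.1967]
tool_rot: [3.141, -0.0, 0.386]
contact_force: [0.1, -0.3, -3.2]
width: 0.0136
gripper_force: 45.0
```

Call:
play_rows:
  series:
    - [0,0,0,0,0,0]
    - [0,0,0,0,0,0]
    - [0,0,0,0,0,0]
    - [0,0,0,0,0,0]
    - [0,0,0,0,0,0]

```text
clock: 15.93
tcp_pos: [0.5665, -0.1326, 0.1963]
tool_rot: [-3.141, -0.0, 0.388]
contact_force: [0.5, -0.3, -1.3]
width: 0.0134
gripper_force: 45.0
```

```bash
python3 - <<'E'
from fit import *
from go import go
go(.5667,-.1352,.20,22.3)
z=arm.get_obs()["tcp_pos"][2]-.0624
s=save("side","pics/s6.png");t=save("top","pics/t6.png")
for c in("side","top"):
    m=region(c,["cover_mid"]);h=region(c,["housing"])
    print(c,m.sum(),fit(COVER,{c:m},[564,-136,22],z),tip(c,"cover_bar",z+.077),tip(c,"housing_mouth",.078),tip(c,"cover_mid",z+.0385))
im=np.zeros((500,800,3),np.uint8);im[:,:]=cv2.resize(s[210:360,240:480],(800,500),interpolation=3)
cv2.imwrite("pics/s6c.png",im[:,:,::-1])
E
```

```text
clk 15.93 p [ 566.5 -132.6  196.3] rpy [-179.99   -0.     22.25] F [ 0.5 -0.3 -1.3] M [-0.06  0.13 -0.01] w 13.4 fg 45.0
shift [-0.8  2.5 -3.7] rv [-0. -0. -0.]
side 4707 (array([ 563.5, -133.6,   22.1]), np.float64(0.076)) [(0.8, array([331. , 230.7]), array([ 0.5667, -0.1283,  0.2109]))] [(0.96, array([328.2, 297.2]), array([ 0.5602, -0.1413,  0.078 ]))] [(0.8, array([329.8, 251.2]), array([ 0.5635, -0.1336,  0.1724])), (0.35, array([324.2, 329.8]), array([ 0.4773, -0.3422,  0.1724]))]
top 17 (array([ 686.6, -129.2,  -24.3]), np.float64(0.993)) [] [] []
```

View pics/s6c.png

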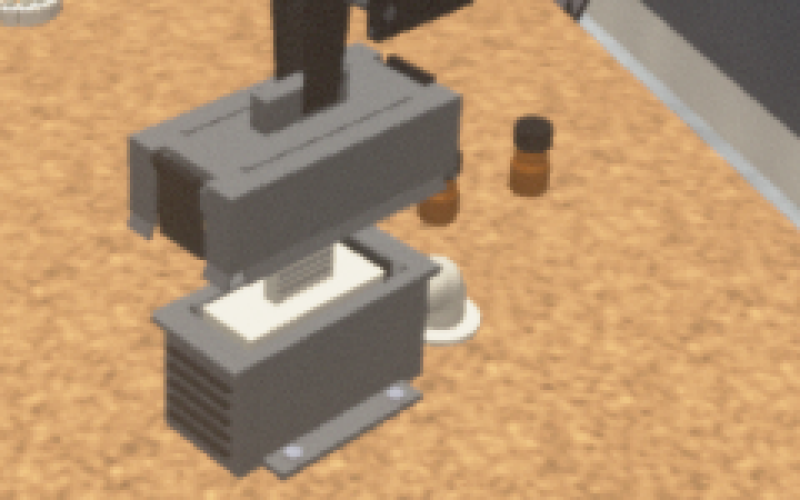

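Cover is level, clear of the tab and aligned to about 3 mm: cover centre fits at (563.5, −133.6), box at about (563.5, −136.5). I'll correct y and lower it.

Call:
play_rows:
  series:
    - [-0.4,1,10,0,0,0]
    - [-0.8,2,22,0,0,0]
    - [-0.8,2.7,34,0,0,0]
    - [-0.8,2.7,43,0,0,0]
    - [-0.8,2.7,49,0,0,0]

```text
clock: 16.95
tcp_pos: [0.5664, -0.1363, 0.1456]
tool_rot: [-3.14, 0.001, 0.387]
contact_force: [1.0, 0.8, -2.3]
width: 0.0134
gripper_force: 45.0
```

Call:
play_rows:
  series:
    - [0,0,2,0,0,0]
    - [0,0,4,0,0,0]
    - [0,0,6,0,0,0]
    - [0,0,8,0,0,0]
    - [0,0,9,0,0,0]

```text
clock: 17.37
tcp_pos: [0.567, -0.1363, 0.1382]
tool_rot: [3.141, -0.0, 0.387]
contact_force: [-1.0, 0.8, -2.5]
width: 0.0136
gripper_force: 45.0
```

```bash
python3 go.py .5663 -.1355 .13 22.3
```

```text
clk 17.37 p [ 567.  -136.3  138.2] rpy [ 1.7998e+02 -3.0000e-02  2.2190e+01] F [-1.   0.8 -2.5] M [-0.12  0.13  0.01] w 13.6 fg 45.0
shift [-0.3 -1.   8.2] rv [ 0.  -0.  -0.1]
```

Call:
play_rows:
  series:
    - [0,0,1.5,0,0,0]
    - [0,0,3,0,0,0]
    - [0,0,4.5,0,0,0]
    - [0,0,6,0,0,0]
    - [0,0,6.5,0,0,0]

```text
clock: 17.78
tcp_pos: [0.5675, -0.1364, 0.1318]
tool_rot: [3.141, -0.002, 0.387]
contact_force: [1.3, 1.2, 1.2]
width: 0.0135
gripper_force: 45.0
```

Call:
play_rows:
  series:
    - [0,0,1,0,0,0]
    - [0,0,1.5,0,0,0]
    - [0,0,2,0,0,0]
    - [0,0,2,0,0,0]
    - [0,0,2,0,0,0]

```text
clock: 18.2
tcp_pos: [0.5672, -0.1364, 0.1298]
tool_rot: [3.141, -0.001, 0.387]
contact_force: [4.1, 0.8, 0.6]
width: 0.0134
gripper_force: 45.0
```

```bash
python3 go.py .5663 -.1355 .13 22.3
```

```text
clk 18.2 p [ 567.2 -136.4  129.8] rpy [ 1.7997e+02 -5.0000e-02  2.2180e+01] F [4.1 0.8 0.6] M [ 0.31 -1.05 -0.02] w 13.4 fg 45.0
shift [-0.5 -1.1 -0.2] rv [ 0.  -0.1 -0.1]
```

Call:
play_rows:
  series:
    - [0.5,0,0,0,0,0]
    - [1,0,0,0,0,0]
    - [1,0,0.5,0,0,0]
    - [1,0,0.5,0,0,0]
    - [1,0,0.5,0,0,0]

```text
clock: 18.62
tcp_pos: [0.5677, -0.1359, 0.1291]
tool_rot: [-3.142, 0.0, 0.387]
contact_force: [2.9, 1.1, 1.7]
width: 0.0136
gripper_force: 45.0
```

Call:
play_rows:
  series:
    - [0,0,0,0,0,0]
    - [0,0,0,0,0,0]
    - [0,0,0,0,0,0]
    - [0,0,0,0,0,0]
    - [0,0,0,0,0,0]
  gripper: 40

```text
clock: 19.03
tcp_pos: [0.5675, -0.1359, 0.1289]
tool_rot: [-3.141, 0.001, 0.387]
contact_force: [0.4, 0.5, 0.5]
width: 0.0386
gripper_force: 0.0
```

Call:
play_rows:
  series:
    - [0,0,-10,0,0,0]
    - [0,0,-25,0,0,0]
    - [0,0,-40,0,0,0]
    - [0,0,-55,0,0,0]
    - [0,0,-60,0,0,0]

```text
clock: 19.45
tcp_pos: [0.5684, -0.1362, 0.1918]
tool_rot: [3.14, -0.002, 0.387]
contact_force: [0.6, -0.8, 0.7]
width: 0.04
gripper_force: 0.0
```

```bash
python3 - <<'E'
from fit import *
from go import go
go(.5637,-.1375,.17,22.3)
s=save("side","pics/s7.png")
for z in(.0685,):
    print(fit(COVER,{"side":region("side",["cover_mid"])},[564,-136,22],z),tip("side","cover_bar",.1455))
cv2.imwrite("pics/s7c.png",cv2.resize(s[230:360,260:400],(700,585),interpolation=3)[:,:,::-1])
E
```

```text
clk 19.45 p [ 568.4 -136.2  191.8] rpy [ 1.7988e+02 -1.3000e-01  2.2190e+01] F [ 0.6 -0.8  0.7] M [-0.09  0.12  0.06] w 40.0 fg 0.0
shift [-4.9 -0.6 21.8] rv [ 0.1 -0.1 -0.1]
(array([ 564.5, -139.5,   23.9]), np.float64(0.058)) [(0.79, array([331.2, 267.7]), array([ 0.5622, -0.1465,  0.1455])), (0.61, array([401.1, 257.1]), array([ 0.6992, -0.1517,  0.1455]))]
```

View pics/s7c.png

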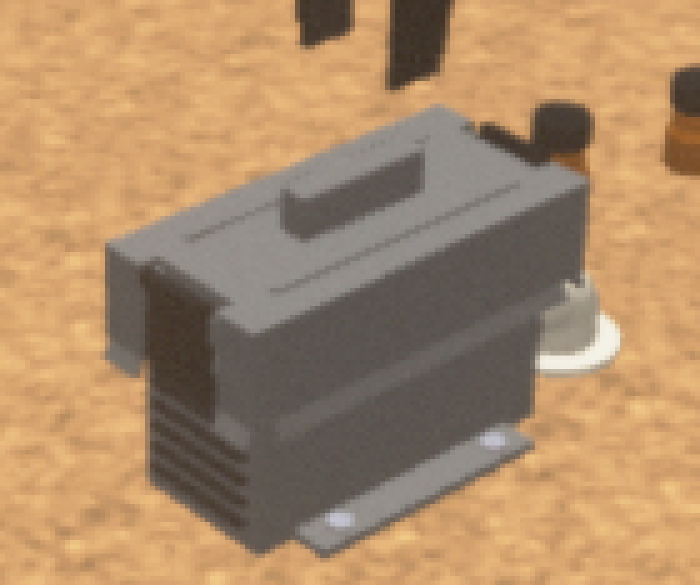

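Cover sits evenly on its hooks. I'll close the fingers and press straight down over the middle of the bar.

Call:
play_rows:
  series:
    - [-2,0,0,0,0,0]
    - [-4,0,0,0,0,0]
    - [-4,0,0,0,0,0]
    - [-4,0,0,0,0,0]
    - [-4,0,0,0,0,0]
  gripper: 0
  grip_force: 20

```text
clock: 20.02
tcp_pos: [0.564, -0.1375, 0.1888]
tool_rot: [-3.141, 0.0, 0.387]
contact_force: [0.2, 0.2, 0.2]
width: 0.0121
gripper_force: 0.0
```

Call:
play_rows:
  series:
    - [0,0,8,0,0,0]
    - [0,0,16,0,0,0]
    - [0,0,24,0,0,0]
    - [0,0,30,0,0,0]
    - [0,0,34,0,0,0]

```text
clock: 20.43
tcp_pos: [0.5638, -0.1373, 0.1538]
tool_rot: [-3.141, 0.001, 0.387]
contact_force: [0.3, -0.7, -0.6]
width: 0.0004
gripper_force: 0.0
```

```bash
python3 go.py .5641 -.1370 .146 22.3
```

```text
clk 20.43 p [ 563.8 -137.3  153.8] rpy [-1.7994e+02  6.0000e-02  2.2190e+01] F [ 0.3 -0.7 -0.6] M [-0.03  0.14 -0.02] w 0.4 fg 0.0
shift [ 0.4 -0.1  7.8] rv [-0.1  0.1 -0.1]
```

Call:
play_rows:
  series:
    - [0,0,2,0,0,0]
    - [0,0,4,0,0,0]
    - [0,0,6,0,0,0]
    - [0,0,8,0,0,0]
    - [0,0,10,0,0,0]

```text
clock: 20.85
tcp_pos: [0.5642, -0.1375, 0.1452]
tool_rot: [3.141, -0.0, 0.387]
contact_force: [-0.5, -0.1, -0.4]
width: 0.0007
gripper_force: 0.0
```

Call:
play_rows:
  series:
    - [0,0,1,0,0,0]
    - [0,0,2,0,0,0]
    - [0,0,3,0,0,0]
    - [0,0,4,0,0,0]
    - [0,0,5,0,0,0]

```text
clock: 21.27
tcp_pos: [0.5649, -0.1377, 0.1412]
tool_rot: [3.14, -0.002, 0.387]
contact_force: [0.0, 1.9, 11.5]
width: 0.0009
gripper_force: 5.8
```

Call:
play_rows:
  series:
    - [0,0,1,0,0,0]
    - [0,0,2,0,0,0]
    - [0,0,3,0,0,0]
    - [0,0,4,0,0,0]
    - [0,0,5,0,0,0]

```text
clock: 21.68
tcp_pos: [0.5645, -0.1376, 0.1357]
tool_rot: [3.141, -0.001, 0.387]
contact_force: [0.5, -0.2, 3.0]
width: 0.0004
gripper_force: 1.8
```

Call:
play_rows:
  series:
    - [0,0,1,0,0,0]
    - [0,0,2,0,0,0]
    - [0,0,3,0,0,0]
    - [0,0,3.5,0,0,0]
    - [0,0,4,0,0,0]

```text
clock: 22.1
tcp_pos: [0.5639, -0.1374, 0.1313]
tool_rot: [-3.141, 0.0, 0.387]
contact_force: [-3.6, 0.6, 10.0]
width: 0.0005
gripper_force: 5.1
```

Call:
play_rows:
  series:
    - [0,0,0.3,0,0,0]
    - [0,0,0.6,0,0,0]
    - [0,0,0.9,0,0,0]
    - [0,0,0.9,0,0,0]
    - [0,0,0.9,0,0,0]

```text
clock: 22.52
tcp_pos: [0.564, -0.1374, 0.1313]
tool_rot: [3.141, -0.0, 0.387]
contact_force: [-4.1, 1.8, 12.7]
width: 0.0004
gripper_force: 6.6
```

Call:
play_rows:
  series:
    - [0,0,-5,0,0,0]
    - [0,0,-20,0,0,0]
    - [0,0,-40,0,0,0]
    - [0,0,-60,0,0,0]
    - [0,0,-80,0,0,0]

```text
clock: 22.93
tcp_pos: [0.5639, -0.1374, 0.211]
tool_rot: [-3.141, 0.0, 0.387]
contact_force: [0.1, 0.1, 0.4]
width: 0.0003
gripper_force: 0.0
```

Call:
play_rows:
  series:
    - [-20,0,0,0,0,0]
    - [-50,0,-10,0,0,0]
    - [-80,0,-20,0,0,0]
    - [-100,0,-20,0,0,0]
    - [-110,0,-20,0,0,0]

```text
clock: 23.35
tcp_pos: [0.4605, -0.1795, 0.2308]
tool_rot: [3.141, -0.0, 0.386]
contact_force: [-0.9, -1.2, -0.2]
width: 0.0008
gripper_force: 0.0
```

```bash
python3 - <<'E'
from fit import *
from go import go
go(.5637,-.1375,.17,22.3)
s=save("side","pics/s8.png");m=region("side",["cover_mid"])
for z in(.054,.058,.0685): print(z,fit(COVER,{"side":m},[564,-136,22],z))
cv2.imwrite("pics/s8c.png",cv2.resize(s[230:360,260:400],(700,585),interpolation=3)[:,:,::-1])
E
```

```text
clk 23.35 p [ 460.5 -179.5  230.8] rpy [ 1.7997e+02 -1.0000e-02  2.2140e+01] F [-0.9 -1.2 -0.2] M [-0.08  0.1  -0.  ] w 0.8 fg 0.0
shift [ 1.114e+02 -1.000e-01  6.080e+01] rv [ 0.  -0.  -0.2]
0.054 (array([ 566.5, -137. ,   22.8]), np.float64(0.04))
0.058 (array([ 564.6, -142.1,   22.9]), np.float64(0.042))
0.0685 (array([ 560. , -155.7,   24.1]), np.float64(0.06))
```

View pics/s8c.png

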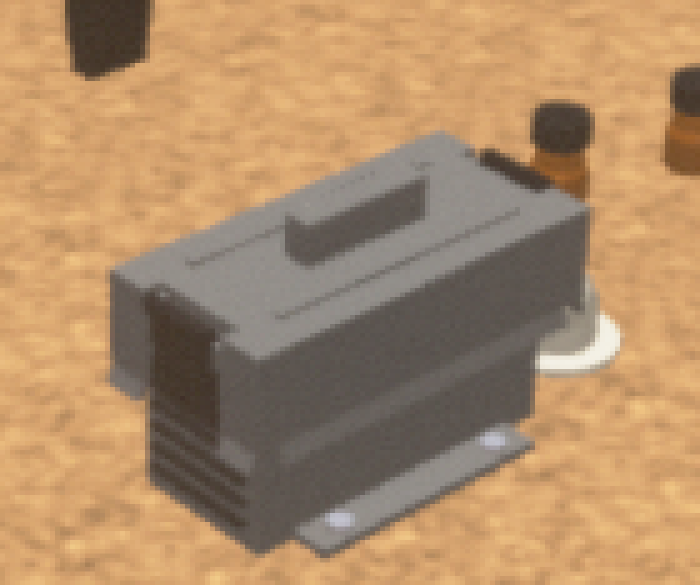

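The last picture shows the cover level. Its near-left corner dropped from (262,330) to (262,358) and its far-right corner from (587,180) to (587,208), so both ends went down equally. The bar top read 131.3 mm under 12.7 N (home is 131), and the cover stayed down after release.

```bash
python3 -c "
from station import arm
print(arm.hand_in())"
```

```text
the job is handed in; nothing more can be done
None
```

I turned the cartridge end for end so its seal faces the outlet, pushed it fully home, pressed the cover down level to its home height with no spring-back, and handed the job in at about 23 s. I judged the clips from the cover's height and the press force, not by seeing the hooks.

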